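# Fetch the salt pot from behind the spice jars

### The arm

A 7-joint arm with a two-finger parallel gripper is mounted at the origin on the work surface. World frame = base frame: x ahead of the robot, y to its left, z up, the work surface at z = 0. Lengths are in m, angles in rad, forces in N, time in s.
With the tool pointing down it reaches from about 0.425 to 0.925 m from the base axis. Payload 6.8 kg.
Tool frame: the origin (TCP) lies on the centre line of the jaws, within the pads' length; the fingertips stand bot.finger_overhang ahead of it and the grasp point (between the pads) lies 3 mm ahead of it (bot.finger_overhang is the distance from the TCP to the fingertips, in m); z points along the fingers, y is the direction in which the jaws open and shut (so a half turn about z gives the same grasp; the last joint's range is limited). The gripper opens to 85 mm and grips with 20 to 120 N. Pads are 22 mm wide; open, the fingers measure 114 mm over their backs; the gripper's body (76 mm by 85 mm) begins 54 mm behind the grasp point. The pads swing forward as they close: fully open they stand 13 mm farther back than shut.
Start: joints at [1.081, 0.477, 0.022, 1.555, -0.011, 1.109, -0.083], TCP at [0.252, -0.626, 0.253] pointing down, gripper open.
Joint ranges: [-2.96, 2.96], [-0.34, 2.1], [-1.41, 1.46], [0.24, 2.44], [-1.37, 4.51], [0.17, 1.92], [-2.96, 2.96]. Speed limits (rad/s): [2.39, 2.39, 3.14, 3.14, 3.14, 3.14, 3.14].

### API

Orientations are given as a unit quaternion [w, x, y, z].
In Python, from station import bot gives the robot as it stands.
- The arm moves only by the tool drive_tool, never from a script. Its argument "increments" is text: rows parted by semicolons, each of 4 numbers parted by spaces: the shift along the world's x, y, z in m, then the turn about the world's z in rad. In form: tx ty tz spin; .... A call has 1 to 12 rows; each row shifts and turns the commanded pose from where the row before left it; what a row does not reach is not made up. A row lasts 1/12 s, in which the tool goes at most 41.7 mm and 7.16 degrees, less where a joint would pass 70% of its speed; a pose out of reach is approached as far as the arm can. A call is refused whole if a number of a shift passes 0.0417 or a number of a turn 0.125, either way. A call with a gripper value outside its range is refused whole. "grip" is the opening, from 0 (shut) to 1 (fully open), set as the call begins (left out, the last holds). The fingers move at their own pace and stop on an object; "squeeze" is the grip in N (left out, the last holds). Time passes only in rows, so rows that do not move let the fingers close. It gives the time, the measured TCP pose, the force and the opening at its end, in the units of the state.
- bot.get_obs(): the state, without advancing time (a new reading comes with each control period).
- bot.read_camera(name): name is "scene" or "top" or "wrist"; returns the picture (420x560x3 uint8, red, green, blue); there is no depth.
- bot.calibration(name): a dict with "fx", "fy", "cx", "cy" (pixels), "camera_from_world" (4x4, takes a point from world to camera coordinates). Camera axes: x right, y down, z forward; pixel columns grow to the right and rows downward; lengths in m; the calibration is good to about 2 mm. The wrist camera is an equidistant fisheye: a pixel r from the principal point sees the ray r / f radians off the axis. A picture is of the moment at which its call begins: read the wrist's pose just before it. calibration takes no time and is no camera call; for the wrist camera it gives the pose at the moment of the call.
- bot.hand_in(): hands the job in, once; it reports no verdict.
The state is a dict: "t": time; "q": joint angles; "joint_vel": joint speeds; "joint_torque": joint torques, N m; "eef_pos": TCP position; "tool_rot": TCP orientation; "contact_force": force on the tool from outside, world axes, zero at the start; "torque": the same for the moment, N m; "gripper_width": opening from 0.0 (shut) to 1.0 (fully open).
Only numpy, scipy, OpenCV 4.12 (cv2) and the standard library are available. Lean on these libraries where they do the work, as an engineer would, in place of code of your own. Each camera call takes 0.05 s, during which the arm holds its last target.

### The job

The short white salt pot with the wooden lid stands hemmed in behind three tall spice jars on the round bamboo board. First move all three jars out of the way onto the dark wooden side board, then, leaving them there meanwhile, stand the salt pot in the middle of the blue-rimmed white coaster, and then put every jar back centred on the mat of its own lid colour. Set everything down upright and let go only once it stands, tip nothing over, and leave the pepper mill alone.

Things in the scene. Friction and masses are not known exactly. Their poses are not given: they have to be found in the camera images.
- red_jar: red-lidded spice jar: upright glass cylinder 48 mm in diameter and 105 mm tall, of which the top 20 mm is the red lid of the same diameter; about 160 g. Origin at the centre of its underside, z up. It starts upright on the red mat. It is round, so it may be gripped across any diameter; about 70 mm above its underside is a good height
- yellow_jar: yellow-lidded spice jar: upright glass cylinder 48 mm in diameter and 105 mm tall, of which the top 20 mm is the yellow lid of the same diameter; about 160 g. Origin at the centre of its underside, z up. It starts upright on the yellow mat. It is round, so it may be gripped across any diameter; about 70 mm above its underside is a good height
- green_jar: green-lidded spice jar: upright glass cylinder 48 mm in diameter and 105 mm tall, of which the top 20 mm is the green lid of the same diameter; about 160 g. Origin at the centre of its underside, z up. It starts upright on the green mat. It is round, so it may be gripped across any diameter; about 70 mm above its underside is a good height
- salt_pot: salt pot: one rigid, round piece, about 140 g: white ceramic body 48 mm in diameter, 46 mm tall; wooden lid above it, 36 mm by 6 mm, with a small knob (its top 61 mm above the underside). Origin at the centre of its underside, z up. Starts on the bare bamboo board, 12 mm above the counter, about 67 mm from each jar. Grip any diameter of the white body, about 25 mm above its underside
- red_mat: red mat: fixed round red disc, 62 mm in diameter, 4 mm thick, lying on the round bamboo board (its top is 16 mm above the counter); home of the red-lidded jar. Origin at the centre of its underside
- yellow_mat: yellow mat: fixed round yellow disc, 62 mm in diameter, 4 mm thick, lying on the round bamboo board (its top is 16 mm above the counter); home of the yellow-lidded jar. Origin at the centre of its underside
- green_mat: green mat: fixed round green disc, 62 mm in diameter, 4 mm thick, lying on the round bamboo board (its top is 16 mm above the counter); home of the green-lidded jar. Origin at the centre of its underside
- side_board: side board: fixed dark wooden rectangular board, 290 mm long (its x axis) by 120 mm wide (its y axis), 10 mm thick, lying flat on the counter to the left or right of the bamboo board. Origin at the centre of its underside. The three jars have room on it in a row along its length, for instance 88 mm apart
- salt_coaster: salt coaster: fixed round disc, white with a blue rim, 100 mm in diameter, 8 mm thick, lying on the counter on the other side from the side board. Origin at the centre of its underside
- pepper_mill: pepper mill (bystander): turned dark wooden mill, 52 mm in diameter at the foot, 150 mm tall, standing on the counter beyond the bamboo board. Origin at the centre of its underside. The bamboo board itself is a fixed disc 210 mm in diameter and 12 mm thick; a cup and a spoon lie farther off, beyond it
There are look-alikes about, which are no part of the job. There is more than one size of the yellow_jar; the one meant has the size given above.

How it is judged:
On the way, in this order (a step that is already met when the one before it is completed fails the run):
1. all three jars stand on the side board, the salt pot not yet taken (x of red_jar in the frame of side_board between -0.14 and 0.14 m and y of red_jar in the frame of side_board between -0.057 and 0.057 m and z of red_jar in the frame of side_board between 0.006 and 0.014 m and angle between each of red_jar, yellow_jar, green_jar's own z axis and vertical below 0.1 rad and linear speed of each of red_jar, yellow_jar, green_jar below 0.03 m/s and x of yellow_jar in the frame of side_board between -0.14 and 0.14 m and y of yellow_jar in the frame of side_board between -0.057 and 0.057 m and z of yellow_jar in the frame of side_board between 0.006 and 0.014 m and x of green_jar in the frame of side_board between -0.14 and 0.14 m and y of green_jar in the frame of side_board between -0.057 and 0.057 m and z of green_jar in the frame of side_board between 0.006 and 0.014 m and distance of salt_pot from where it was at the start of the episode below 0.02 m), for 0.2 s.
2. the salt pot stands on the blue-rimmed coaster while all three jars are still on the side board (horizontal distance between salt_pot and salt_coaster below 0.015 m and z of salt_pot in the frame of salt_coaster between 0.004 and 0.012 m and angle between each of salt_pot, red_jar, yellow_jar, green_jar's own z axis and vertical below 0.1 rad and linear speed of each of salt_pot, red_jar, yellow_jar, green_jar below 0.03 m/s and x of red_jar in the frame of side_board between -0.14 and 0.14 m and y of red_jar in the frame of side_board between -0.057 and 0.057 m and z of red_jar in the frame of side_board between 0.006 and 0.014 m and x of yellow_jar in the frame of side_board between -0.14 and 0.14 m and y of yellow_jar in the frame of side_board between -0.057 and 0.057 m and z of yellow_jar in the frame of side_board between 0.006 and 0.014 m and x of green_jar in the frame of side_board between -0.14 and 0.14 m and y of green_jar in the frame of side_board between -0.057 and 0.057 m and z of green_jar in the frame of side_board between 0.006 and 0.014 m), for 0.2 s.
At the end, for the whole second after the job is handed in: The salt pot stands upright at rest on the blue-rimmed coaster within 15 mm of its centre, and each jar stands upright at rest on the mat of its own lid colour within 12 mm of its centre, all released (horizontal distance between salt_pot and salt_coaster below 0.015 m and z of salt_pot in the frame of salt_coaster between 0.004 and 0.012 m and angle between each of salt_pot, red_jar, yellow_jar, green_jar's own z axis and vertical below 0.1 rad and linear speed of each of salt_pot, red_jar, yellow_jar, green_jar below 0.03 m/s and horizontal distance between red_jar and red_mat below 0.012 m and z of red_jar in the frame of red_mat between 0 and 0.008 m and horizontal distance between yellow_jar and yellow_mat below 0.012 m and z of yellow_jar in the frame of yellow_mat between 0 and 0.008 m and horizontal distance between green_jar and green_mat below 0.012 m and z of green_jar in the frame of green_mat between 0 and 0.008 m); the robot touches nothing.
It fails at once if a jar or the salt pot is tipped over (angle between any of red_jar, yellow_jar, green_jar, salt_pot's own z axis and vertical above 0.6 rad).
It fails at once if a jar or the salt pot is let go well above any surface (dropped) ((height (world z) of red_jar above 0.05 m and contact force between the fingers and red_jar below 0.05 N) or (height (world z) of yellow_jar above 0.05 m and contact force between the fingers and yellow_jar below 0.05 N) or (height (world z) of green_jar above 0.05 m and contact force between the fingers and green_jar below 0.05 N) or (height (world z) of salt_pot above 0.05 m and contact force between the fingers and salt_pot below 0.05 N)).
It fails at once if the pepper mill is disturbed (distance of pepper_mill from where it was at the start of the episode above 0.02 m or angle between pepper_mill's own z axis and vertical above 0.3 rad).
It also fails if it takes over 128 s, if anything falls off the work surface, if the arm or the gripper's body presses on something with over 40 N, if the wrist force passes 120 N, or if a joint passes its speed limit or range.

## Working session

There is one attempt and no reset: what is moved stays moved. The work goes in short steps, Python scripts to look and compute and a tool call to move; the robot and the scene stay as the last step left them, time stands still between calls to the robot, and variables do not carry over. Pictures are saved under pics/ and viewed, and the job is handed in when it is done.

Besides the shell and the picture viewer there is one more tool, called after "Request:" as name(argument=value, ...) on one line, values as JSON. drive_tool: Moves the arm, as the interface text tells. Its arguments: {"type":"object","properties":{"increments":{"type":"string"},"grip":{"type":"number"},"squeeze":{"type":"number"}},"required":["increments"]}

```bash
mkdir -p pics; ls
python3 - <<'E'
from station import bot
import cv2
o=bot.get_obs(); print({k:(v if not hasattr(v,'round') else v) for k,v in o.items()}); print(bot.finger_overhang)
for n in ["scene","top"]:
    im=bot.read_camera(n); cv2.imwrite(f"pics/{n}0.png",im[:,:,::-1]); print(n,bot.calibration(n))
E
```

```text
pics
{'t': 0.0, 'q': array([ 1.0808853 ,  0.47778491,  0.02231631,  1.55645145, -0.01149164,
        1.1092742 , -0.08312942]), 'joint_vel': array([ 0.00056731, -0.00170975, -0.00035577,  0.00162723,  0.0001909 ,
       -0.00052831, -0.00051229]), 'joint_torque': array([ 2.55060911e-05, -5.96456516e+01,  1.60801996e+00, -2.81195408e+01,
        1.25047108e-02,  9.55811032e-03,  8.01643210e-06]), 'eef_pos': array([ 0.25130381, -0.62588824,  0.2523354 ]), 'tool_rot': array([-8.64201301e-04,  9.81830838e-01,  1.89756169e-01, -2.32840073e-04]), 'contact_force': array([ 0.92709917,  0.06178434, -0.38749776]), 'torque': array([-0.02368179,  0.03333557, -0.0402747 ]), 'gripper_width': 0.9995211317844404}
0.022
scene {'fx': 526.8366215203785, 'fy': 526.8366215203785, 'cx': 278.68023884440606, 'cy': 217.46775987111954, 'camera_from_world': array([[-0.49416229,  0.86936762, -0.00188955,  0.29063062],
       [ 0.64098341,  0.36287504, -0.67635935, -0.34470433],
       [-0.58731925, -0.33544246, -0.73656938,  1.44105534],
       [ 0.        ,  0.        ,  0.        ,  1.        ]])}
top {'fx': 494.8256258423788, 'fy': 494.8256258423788, 'cx': 282.49228069556466, 'cy': 210.2442622250092, 'camera_from_world': array([[-0.01501354, -0.99960641, -0.02369832,  0.03296493],
       [-0.99588589,  0.01706751, -0.08899432,  0.59205919],
       [ 0.08936377,  0.0222647 , -0.99575017,  0.93371582],
       [ 0.        ,  0.        ,  0.        ,  1.        ]])}
```

View pics/scene0.png

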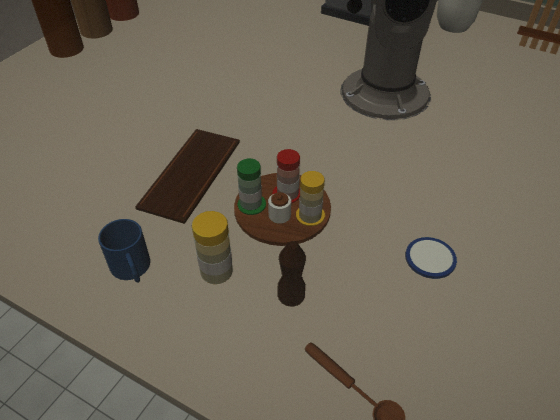

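View pics/top0.png

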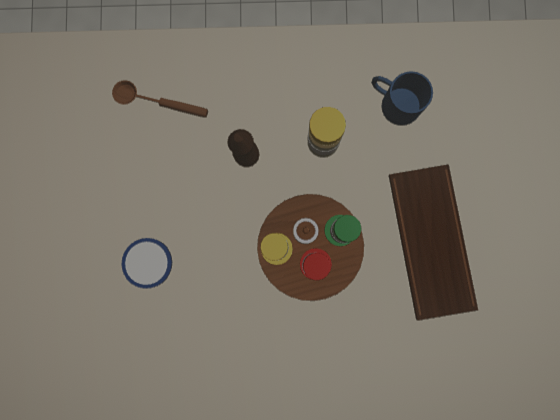

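The top view shows the bamboo board at about (311,247). The red lid is at (317,264), yellow at (277,249) and green at (347,229). The salt pot is at (306,231), the side board at (433,243) to the robot's right, and the coaster at (147,263) to its left. There are two candidates for the yellow jar: (277,249) on the yellow mat, and the larger one standing alone at (326,127). The one on the mat fits the description, and I'll check it in an enlarged crop.

```bash
cat > h.py <<'E'
import numpy as np, cv2
from station import bot
def ray(c,u,v):
    M=c["camera_from_world"]; R=M[:3,:3]; t=M[:3,3]
    d=R.T@np.array([(u-c["cx"])/c["fx"],(v-c["cy"])/c["fy"],1.0]); return -R.T@t,d
def onz(c,u,v,z):
    o,d=ray(c,u,v); return o+d*(z-o[2])/d[2]
def proj(c,p):
    M=c["camera_from_world"]; q=M[:3,:3]@np.array(p)+M[:3,3]
    return np.array([c["cx"]+c["fx"]*q[0]/q[2], c["cy"]+c["fy"]*q[1]/q[2]])
E
python3 - <<'E'
import cv2,numpy as np
from h import *
im=cv2.imread("pics/top0.png"); cv2.imwrite("pics/crop_top0.png",cv2.resize(im[185:310,250:375],None,fx=4.5,fy=4.5,interpolation=cv2.INTER_CUBIC))
im2=cv2.imread("pics/scene0.png"); cv2.imwrite("pics/crop_sc0.png",cv2.resize(im2[140:290,190:340],None,fx=4,fy=4,interpolation=cv2.INTER_CUBIC))
hsv=cv2.cvtColor(im,cv2.COLOR_BGR2HSV)
for n,(u,v) in dict(red=(317,264),yel=(277,249),grn=(347,229),salt=(306,231),yarge=(326,127),mat=(285,249),coaster=(147,263),rim=(124,263),side=(433,243),bamb=(311,285),counter=(220,300)).items(): print(n,hsv[v,u])
E
```

```text
red [  2 178 123]
yel [ 25 142 140]
grn [ 64 113  97]
salt [ 12 132  85]
yarge [ 25 139 141]
mat [ 25 142 142]
coaster [ 20   5 142]
rim [112  98  83]
side [ 13 125  53]
bamb [ 11 126  85]
counter [ 20  34 136]
```

View pics/crop_top0.png

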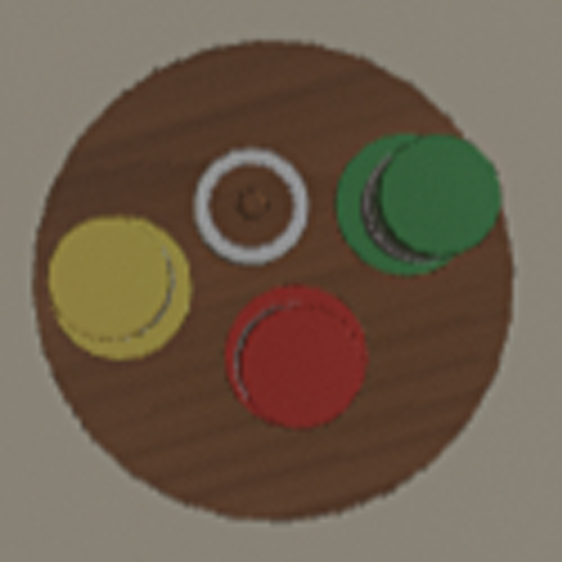

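View pics/crop_sc0.png

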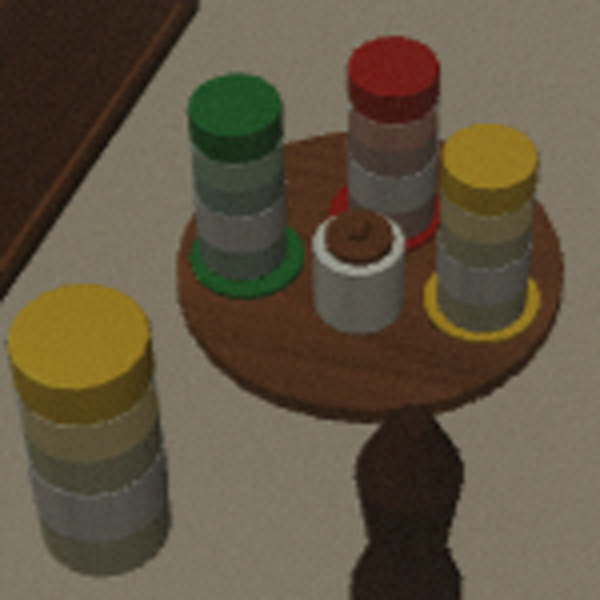

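The crops confirm it: the yellow jar on the yellow mat is the small 48 mm one, level with the red and green jars, and the lone one is clearly bigger. Next I'll measure.

Run:
```python
from h import *
im=cv2.imread("pics/top0.png"); c=bot.calibration("top"); hsv=cv2.cvtColor(im,cv2.COLOR_BGR2HSV)
f=lambda U,V:(250+(U+.5)/4.5-.5,185+(V+.5)/4.5-.5)
for n,P,z in [("redlid",(305,364),.121),("yellid",(111,278),.121),("grnlid",(440,196),.121),("redmat",(297,357),.016),("yelmat",(120,288),.016),("grnmat",(408,205),.016),("salt",(252,206),.058)]:
    print(n,np.round(f(*P),1),onz(c,*f(*P),z).round(4))
sat,val=hsv[...,1],hsv[...,2]
# coaster: blue rim or low-sat white in region
m=np.zeros(im.shape[:2],np.uint8); roi=(slice(225,300),slice(105,190)); h=hsv[roi]
m[roi]=((np.abs(h[...,0].astype(int)-112)<15)&(h[...,1]>50))*255
(u,v),r=cv2.minEnclosingCircle(cv2.findNonZero(m)); p=onz(c,u,v,.008); print("coaster",u,v,r,p.round(4),"diam",np.linalg.norm(onz(c,u+r,v,.008)-onz(c,u-r,v,.008)))
m[:]=0; roi=(slice(150,330),slice(380,490)); h=hsv[roi]; m[roi]=((h[...,1]>80)&(h[...,2]<100))*255
m=cv2.morphologyEx(m,cv2.MORPH_OPEN,np.ones((3,3)))
cs,_=cv2.findContours(m,0,2); k=max(cs,key=cv2.contourArea); rb=cv2.minAreaRect(k); b=cv2.boxPoints(rb); P=np.array([onz(c,*q,.010) for q in b]); print("side",b,P.round(4),P.mean(0).round(4),[np.linalg.norm(P[i]-P[i-1]).round(4) for i in range(4)])
# bamboo
m[:]=0; roi=(slice(185,310),slice(250,375)); h=hsv[roi]; m[roi]=(h[...,1]>70)*255
(u,v),r=cv2.minEnclosingCircle(cv2.findNonZero(m)); print("bamboo",u,v,r,onz(c,u,v,.012).round(4))
```

```text
redlid [317.4 265.5] [ 0.4871 -0.0376  0.121 ]
yellid [274.3 246.4] [0.5212 0.0366 0.121 ]
grnlid [347.4 228.2] [ 0.5508 -0.0911  0.121 ]
redmat [315.6 263.9] [ 0.4877 -0.039   0.016 ]
yelmat [276.3 248.6] [0.5186 0.0369 0.016 ]
grnmat [340.3 230.2] [ 0.5525 -0.0885  0.016 ]
salt [305.6 230.4] [ 0.5512 -0.0199  0.058 ]
coaster 146.0 262.5 25.303260803222656 [0.4953 0.2948 0.008 ] diam 0.10055788476777404
side [[388.51157 174.64291]
 [448.89474 162.95584]
 [477.16153 309.00098]
 [416.77835 320.68805]] [[ 0.6611 -0.187   0.01  ]
 [ 0.6822 -0.3065  0.01  ]
 [ 0.397  -0.3477  0.01  ]
 [ 0.3762 -0.2314  0.01  ]] [ 0.5291 -0.2681  0.01  ] [np.float64(0.2883), np.float64(0.1214), np.float64(0.2882), np.float64(0.1181)]
bamboo 310.86199951171875 246.42588806152344 53.980560302734375 [ 0.5219 -0.0306  0.012 ]
```

Request:
drive_tool(increments="0.0166 0.0297 0 0.06;0.0166 0.0297 0 0.06;0.0166 0.0297 0 0.06;0.0166 0.0297 0 0.06;0.0166 0.0297 0 0.06;0.0166 0.0297 0 0.06;0.0166 0.0297 0 0.06;0.0166 0.0297 0 0.06;0.0166 0.0297 0 0.06", grip=1, squeeze=40)

```text
t: 0.85
eef_pos: [0.4012, -0.3575, 0.2531]
tool_rot: [-0.0, 0.895, 0.446, -0.0]
contact_force: [-0.4, -1.1, 0.0]
gripper_width: 1.001
```

Request:
drive_tool(increments="0.0166 0.0297 0 0.06;0.0166 0.0297 0 0.06;0.0166 0.0297 0 0.06;0.0166 0.0297 0 0.06;0.0166 0.0297 0 0.06;0.0166 0.0297 0 0.06;0.0166 0.0297 0 0.06;0.0166 0.0297 0 0.06;0.0166 0.0297 0 0.06;0 0 0 0;0 0 0 0")

```text
t: 1.77
eef_pos: [0.5508, -0.0893, 0.2529]
tool_rot: [-0.001, 0.743, 0.669, 0.0]
contact_force: [-0.5, -1.2, -0.5]
gripper_width: 0.999
```

Request:
drive_tool(increments="0 0 -0.02 0;0 0 -0.02 0;0 0 -0.02 0;0 0 -0.02 0;0 0 -0.02 0;0 0 -0.02 0;0 0 -0.02 0;0 0 -0.015 0;0 0 -0.006 0;0 0 0 0;0 0 0 0")

```text
t: 2.68
eef_pos: [0.5502, -0.0926, 0.0926]
tool_rot: [0.0, 0.745, 0.667, -0.0]
contact_force: [0.9, -0.4, -0.2]
gripper_width: 1.002
```

Request:
drive_tool(increments="0 0 0 0;0 0 0 0;0 0 0 0;0 0 0 0;0 0 0 0;0 0 0 0;0 0 0 0;0 0 0 0", grip=0)

```text
t: 3.35
eef_pos: [0.551, -0.092, 0.0933]
tool_rot: [0.001, 0.745, 0.667, 0.0]
contact_force: [-0.9, 0.4, 6.6]
gripper_width: 0.559
```

Request:
drive_tool(increments="0 0 0.01 0;0 0 0.02 0;0 0 0.02 0;0 0 0.02 0;0 0 0.02 0;0 0 0.02 0;0 0 0.015 0;0 0 0.005 0;0.005 -0.013 0 0;0.01 -0.025 0 0;0.01 -0.025 0 0")

```text
t: 4.27
eef_pos: [0.575, -0.1555, 0.2214]
tool_rot: [-0.0, 0.744, 0.668, -0.001]
contact_force: [0.7, -0.4, -2.5]
gripper_width: 0.551
```

Request:
drive_tool(increments="0.01 -0.025 0 0;0.01 -0.025 0 0;0.01 -0.025 0 0;0.005 -0.015 0 0;0.005 -0.01 0 0;0 0 0 0;0 0 0 0")

```text
t: 4.85
eef_pos: [0.6148, -0.2547, 0.2211]
tool_rot: [-0.001, 0.745, 0.667, -0.0]
contact_force: [-0.5, 1.1, -2.1]
gripper_width: 0.551
```

Request:
drive_tool(increments="0 0 -0.02 0;0 0 -0.02 0;0 0 -0.02 0;0 0 -0.02 0;0 0 -0.02 0;0 0 -0.015 0;0 0 -0.01 0;0 0 -0.004 0;0 0 -0.002 0;0 0 -0.001 0;0 0 -0.001 0;0 0 0 0")

```text
t: 5.85
eef_pos: [0.6158, -0.2549, 0.0902]
tool_rot: [0.001, 0.745, 0.668, 0.0]
contact_force: [-1.3, 0.7, -1.6]
gripper_width: 0.553
```

Request:
drive_tool(increments="0 0 -0.001 0;0 0 -0.001 0;0 0 -0.001 0;0 0 0 0")

```text
t: 6.18
eef_pos: [0.6157, -0.255, 0.0874]
tool_rot: [0.0, 0.745, 0.667, 0.0]
contact_force: [-1.5, 0.8, 4.5]
gripper_width: 0.552
```

Request:
drive_tool(increments="0 0 0 0;0 0 0 0;0 0 0 0;0 0 0 0;0 0 0 0;0 0 0 0", grip=0.85)

```text
t: 6.68
eef_pos: [0.6153, -0.2549, 0.0863]
tool_rot: [-0.0, 0.745, 0.667, -0.0]
contact_force: [0.3, -1.2, -0.5]
gripper_width: 0.849
```

Request:
drive_tool(increments="0 0 0.01 0;0 0 0.02 0;0 0 0.03 0;0 0 0.03 0;0 0 0.03 0;0 0 0.02 0;0 0 0 0")

```text
t: 7.27
eef_pos: [0.6181, -0.2554, 0.2329]
tool_rot: [0.004, 0.745, 0.667, 0.002]
contact_force: [1.0, -0.2, 1.3]
gripper_width: 0.849
```

Request:
drive_tool(increments="-0.0127 0.0217 0 -0.068;-0.0127 0.0217 0 -0.068;-0.0127 0.0217 0 -0.068;-0.0127 0.0217 0 -0.068;-0.0127 0.0217 0 -0.068;-0.0127 0.0217 0 -0.068;-0.0127 0.0217 0 -0.068;-0.0127 0.0217 0 -0.068;-0.0127 0.0217 0 -0.068;-0.0127 0.0217 0 -0.068;0 0 0 0;0 0 0 0")

```text
t: 8.27
eef_pos: [0.4878, -0.0367, 0.2267]
tool_rot: [0.0, 0.924, 0.383, 0.0]
contact_force: [0.2, -0.1, -0.2]
gripper_width: 0.849
```

```bash
python3 - <<'E'
from h import *
print(bot.get_obs()["eef_pos"])
for n in ["scene","top","wrist"]:
    im=bot.read_camera(n); cv2.imwrite(f"pics/{n}1.png",im[:,:,::-1])
E
cd pics; python3 -c "
import cv2,numpy as np
a=cv2.imread('scene1.png');b=cv2.imread('top1.png')
cv2.imwrite('both1.png',cv2.resize(np.vstack([np.hstack([a,b])]),(800,300)))"
```

```text
[ 0.48784776 -0.03666952  0.22670187]
```

View pics/both1.png

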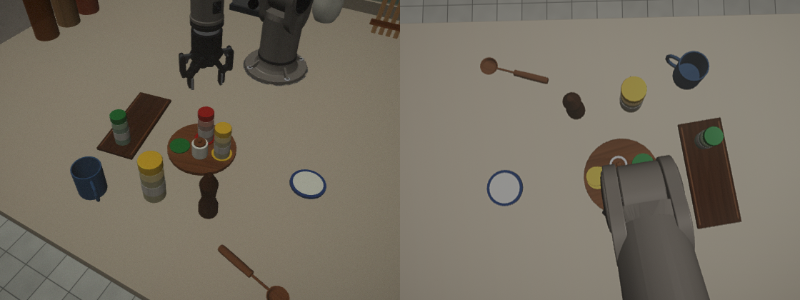

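View pics/wrist1.png

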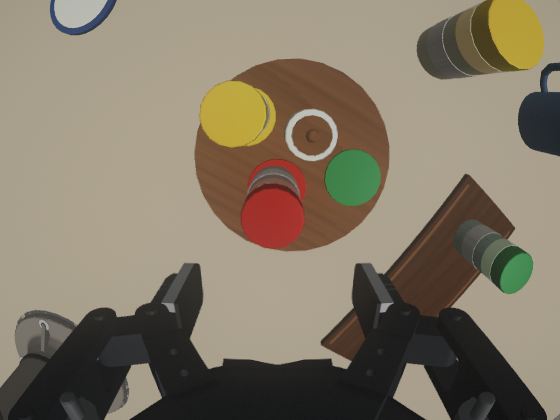

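Green stands upright on the far end of the side board. In the wrist view the red lid (272,215) lies centred between the fingers. Descending onto red.

Request:
drive_tool(increments="0 0 -0.02 0;0 0 -0.02 0;0 0 -0.02 0;0 0 -0.02 0;0 0 -0.02 0;0 0 -0.015 0;0 0 -0.012 0;0 0 -0.006 0;0 0 0 0;0 0 0 0")

```text
t: 9.25
eef_pos: [0.4886, -0.0384, 0.0933]
tool_rot: [-0.0, 0.925, 0.381, -0.0]
contact_force: [0.2, 0.3, 0.1]
gripper_width: 0.852
```

Request:
drive_tool(increments="0 0 0 0;0 0 0 0;0 0 0 0;0 0 0 0;0 0 0 0;0 0 0 0;0 0 0 0", grip=0)

```text
t: 9.83
eef_pos: [0.4889, -0.0376, 0.0941]
tool_rot: [0.0, 0.925, 0.381, 0.001]
contact_force: [-1.6, 0.3, 6.2]
gripper_width: 0.559
```

Request:
drive_tool(increments="0 0 0.01 0;0 0 0.02 0;0 0 0.02 0;0 0 0.02 0;0 0 0.02 0;0 0 0.02 0;0 0 0.015 0;0 0 0.005 0;-0.002 -0.013 0 0;-0.005 -0.025 0 0;-0.005 -0.025 0 0;-0.005 -0.025 0 0")

```text
t: 10.83
eef_pos: [0.4704, -0.1265, 0.2229]
tool_rot: [-0.0, 0.924, 0.381, -0.0]
contact_force: [0.6, -0.4, -1.6]
gripper_width: 0.552
```

Request:
drive_tool(increments="-0.005 -0.025 0 0;-0.005 -0.025 0 0;-0.005 -0.025 0 0;-0.005 -0.025 0 0;-0.005 -0.025 0 0;-0.004 -0.02 0 0;-0.001 -0.01 0 0;0 0 0 0;0 0 0 0")

```text
t: 11.58
eef_pos: [0.4413, -0.28, 0.2229]
tool_rot: [-0.001, 0.925, 0.381, -0.0]
contact_force: [-0.2, 1.2, -1.3]
gripper_width: 0.558
```

Request:
drive_tool(increments="0 0 -0.02 0;0 0 -0.02 0;0 0 -0.02 0;0 0 -0.02 0;0 0 -0.02 0;0 0 -0.015 0;0 0 -0.01 0;0 0 -0.004 0;0 0 -0.002 0;0 0 -0.001 0;0 0 -0.001 0;0 0 0 0")

```text
t: 12.58
eef_pos: [0.4418, -0.2809, 0.0909]
tool_rot: [0.0, 0.925, 0.381, 0.0]
contact_force: [-0.2, -0.5, -2.4]
gripper_width: 0.554
```

Request:
drive_tool(increments="0 0 -0.001 0;0 0 -0.001 0;0 0 -0.001 0;0 0 0 0")

```text
t: 12.92
eef_pos: [0.4417, -0.2809, 0.0881]
tool_rot: [0.0, 0.925, 0.381, 0.0]
contact_force: [-2.8, 1.1, 5.9]
gripper_width: 0.552
```

Request:
drive_tool(increments="0 0 0 0;0 0 0 0;0 0 0 0;0 0 0 0;0 0 0 0;0 0 0.01 0;0 0 0.02 0;0 0 0.03 0;0 0 0.03 0;0 0 0.03 0;0 0 0.02 0;0 0 0 0", grip=0.85)

```text
t: 13.92
eef_pos: [0.4437, -0.282, 0.2327]
tool_rot: [0.003, 0.925, 0.381, 0.003]
contact_force: [0.1, 0.0, -0.9]
gripper_width: 0.851
```

Request:
drive_tool(increments="0.0056 0.0227 0 0.056;0.0056 0.0227 0 0.056;0.0056 0.0227 0 0.056;0.0056 0.0227 0 0.056;0.0056 0.0227 0 0.056;0.0056 0.0227 0 0.056;0.0056 0.0227 0 0.056;0.0056 0.0227 0 0.056;0.0056 0.0227 0 0.056;0.0056 0.0227 0 0.056;0.0056 0.0227 0 0.056;0.0056 0.0227 0 0.056")

```text
t: 14.92
eef_pos: [0.5075, -0.0052, 0.2265]
tool_rot: [-0.001, 0.745, 0.667, -0.001]
contact_force: [0.2, 0.3, 0.2]
gripper_width: 0.847
```

Request:
drive_tool(increments="0.0056 0.0227 0 0.056;0.0056 0.0227 0 0.056;0 0 0 0;0 0 0 0;0 0 0 0")

```text
t: 15.33
eef_pos: [0.5187, 0.0375, 0.2266]
tool_rot: [-0.001, 0.708, 0.706, -0.001]
contact_force: [-0.8, 1.0, 0.6]
gripper_width: 0.846
```

Request:
drive_tool(increments="0.001 0 -0.02 0;0 0 -0.02 0;0 0 -0.02 0;0 0 -0.02 0;0 0 -0.02 0;0 0 -0.015 0;0 0 -0.012 0;0 0 -0.006 0;0 0 0 0;0 0 0 0")

```text
t: 16.17
eef_pos: [0.5208, 0.0368, 0.0946]
tool_rot: [0.0, 0.709, 0.705, -0.0]
contact_force: [0.1, -0.1, 1.2]
gripper_width: 0.845
```

Request:
drive_tool(increments="0 0 0 0;0 0 0 0;0 0 0 0;0 0 0 0;0 0 0 0;0 0 0 0;0 0 0 0", grip=0)

```text
t: 16.75
eef_pos: [0.5213, 0.0371, 0.0953]
tool_rot: [0.001, 0.709, 0.705, 0.001]
contact_force: [-0.6, -0.6, 6.7]
gripper_width: 0.549
```

Request:
drive_tool(increments="0 0 0.01 0;0 0 0.02 0;0 0 0.02 0;0 0 0.02 0;0 0 0.02 0;0 0 0.02 0;0 0 0.015 0;0 0 0.005 0;0 -0.012 0 -0.04;0.001 -0.0235 0 -0.08;0 -0.0235 0 -0.08")

```text
t: 17.67
eef_pos: [0.521, -0.023, 0.2234]
tool_rot: [-0.0, 0.777, 0.63, -0.001]
contact_force: [-0.5, -0.5, -1.7]
gripper_width: 0.551
```

Request:
drive_tool(increments="0.001 -0.0235 0 -0.08;0.001 -0.0235 0 -0.08;0.001 -0.0235 0 -0.08;0.001 -0.0235 0 -0.08;0.001 -0.0235 0 -0.08;0.001 -0.0235 0 -0.08;0.001 -0.0235 0 -0.08;0 -0.0235 0 -0.08;0 -0.0235 0 -0.08;0 -0.0235 0 -0.08;0 -0.011 0 0;0 0 0 0")

```text
t: 18.67
eef_pos: [0.5269, -0.2718, 0.223]
tool_rot: [0.0, 0.961, 0.277, -0.001]
contact_force: [0.7, -0.8, -1.1]
gripper_width: 0.552
```

Request:
drive_tool(increments="0 0 -0.02 0;0 0 -0.02 0;0 0 -0.02 0;0 0 -0.02 0;0 0 -0.01 0;0 0 -0.005 0;0 0 0 0;0 0 0 0")

```text
t: 19.33
eef_pos: [0.5292, -0.2677, 0.1299]
tool_rot: [0.0, 0.96, 0.28, 0.0]
contact_force: [-1.0, -0.0, -1.5]
gripper_width: 0.547
```

Request:
drive_tool(increments="0 0 -0.015 0;0 0 -0.012 0;0 0 -0.008 0;0 0 -0.003 0;0 0 -0.001 0;0 0 -0.001 0;0 0 -0.001 0;0 0 0 0")

```text
t: 20.0
eef_pos: [0.529, -0.2681, 0.0895]
tool_rot: [0.0, 0.96, 0.279, 0.0]
contact_force: [-2.8, 1.6, 4.6]
gripper_width: 0.555
```

Request:
drive_tool(increments="0 0 0 0;0 0 0 0;0 0 0 0;0 0 0 0;0 0 0 0;0 0 0.01 0;0 0 0.02 0;0 0 0.03 0;0 0 0.03 0;0 0 0.03 0;0 0 0.02 0;0 0 0 0", grip=0.85)

```text
t: 21.0
eef_pos: [0.5313, -0.269, 0.2343]
tool_rot: [0.003, 0.96, 0.279, 0.004]
contact_force: [0.8, -1.0, 0.9]
gripper_width: 0.853
```

```bash
python3 - <<'E'
from h import *
for n in ["scene","top"]:
    im=bot.read_camera(n); cv2.imwrite(f"pics/{n}2.png",im[:,:,::-1])
E
cd pics; python3 -c "
import cv2,numpy as np
a=cv2.imread('scene2.png');b=cv2.imread('top2.png')
cv2.imwrite('both2.png',np.hstack([a[100:340,100:500],b[130:370,100:500]]))"
```

```text
(no output)
```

View pics/both2.png

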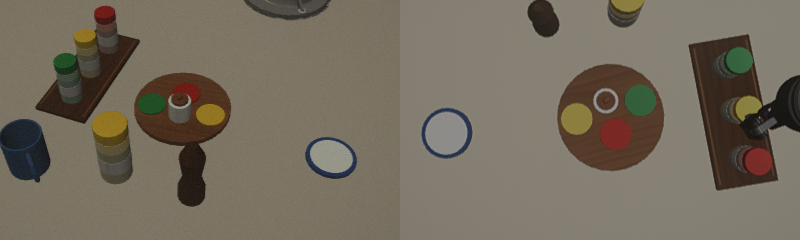

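All three jars stand upright in a row on the side board, and the mats are now in full view. Next I'll measure the mats and the pot from this top picture.

Run:
```python
from h import *
im=cv2.imread("pics/top2.png"); c=bot.calibration("top"); hsv=cv2.cvtColor(im,cv2.COLOR_BGR2HSV).astype(int)
def f(n,cond,z,x0=250,x1=375,y0=185,y1=310):
    m=np.zeros(im.shape[:2],np.uint8); m[y0:y1,x0:x1]=cond[y0:y1,x0:x1]*255
    cs,_=cv2.findContours(m,0,2); k=max(cs,key=cv2.contourArea); (u,v),(a,b),_=cv2.fitEllipse(k)
    p=onz(c,u,v,z); d=np.linalg.norm(onz(c,u+a/2+.5,v,z)-onz(c,u-a/2-.5,v,z)); print(n,round(u,1),round(v,1),round(a,1),round(b,1),p.round(4),"d",d.round(3))
H,S,V=hsv[...,0],hsv[...,1],hsv[...,2]
f("red",((H<6)|(H>174))&(S>150),.016)
f("yel",(abs(H-26)<5)&(S>100),.016)
f("grn",(abs(H-64)<15)&(S>80),.016)
f("salt",(S<50)&(V>95),.058,290,325,212,250)
f("mill",V<60,.15,220,262,125,170)
f("coaster",(S<30)|(abs(H-112)<15)&(S>40),.008,105,190,225,300)
m=proj(c,[.5512,-.0199,.058]);print(m)
```

```text
red 315.3 263.8 30.8 31.1 [ 0.488  -0.0385  0.016 ] d 0.062
yel 276.4 248.4 30.7 30.8 [0.5191 0.0367 0.016 ] d 0.062
grn 339.8 230.0 30.0 30.6 [ 0.5528 -0.0876  0.016 ] d 0.06
salt 305.3 230.3 24.5 25.0 [ 0.5513 -0.0193  0.058 ] d 0.048
mill 243.1 147.6 25.2 39.5 [0.6904 0.0866 0.15  ] d 0.045
coaster 146.3 262.9 49.4 51.1 [0.4945 0.2942 0.008 ] d 0.1
[305.61137583 230.37679703]
```

Request:
drive_tool(increments="0.0017 0.0208 0 0.084;0.0017 0.0208 0 0.084;0.0017 0.0208 0 0.084;0.0017 0.0208 0 0.084;0.0017 0.0208 0 0.084;0.0017 0.0208 0 0.084;0.0017 0.0208 0 0.084;0.0017 0.0208 0 0.084;0.0017 0.0208 0 0.084;0.0017 0.0208 0 0.084;0.0017 0.0208 0 0.084;0.0017 0.0208 0 0.084")

```text
t: 22.1
eef_pos: [0.5481, -0.0175, 0.2269]
tool_rot: [-0.001, 0.705, 0.71, -0.001]
contact_force: [-0.0, 0.2, 0.4]
gripper_width: 0.849
```

Request:
drive_tool(increments="0 0 -0.02 0;0 0 -0.03 0;0 0 -0.03 0;0 0 -0.03 0;0 0 -0.02 0;0 0 -0.01 0;0 0 0 0;0 0 0 0")

```text
t: 22.77
eef_pos: [0.5488, -0.0183, 0.088]
tool_rot: [-0.001, 0.706, 0.708, -0.0]
contact_force: [0.7, 0.8, -0.4]
gripper_width: 0.847
```

Request:
drive_tool(increments="0.0025 -0.001 -0.015 0;0 0 -0.015 0;0 0 -0.01 0;0 0 -0.006 0;0 0 0 0;0 0 0 0")

```text
t: 23.27
eef_pos: [0.5519, -0.0193, 0.0428]
tool_rot: [0.0, 0.706, 0.708, 0.0]
contact_force: [-0.8, 0.5, 0.3]
gripper_width: 0.85
```

Request:
drive_tool(increments="0 0 0 0;0 0 0 0;0 0 0 0;0 0 0 0;0 0 0 0;0 0 0 0;0 0 0 0", grip=0)

```text
t: 23.85
eef_pos: [0.5522, -0.0194, 0.0433]
tool_rot: [0.001, 0.706, 0.708, 0.0]
contact_force: [-0.9, 0.3, 7.3]
gripper_width: 0.553
```

Request:
drive_tool(increments="0 0 0.01 0;0 0 0.02 0;0 0 0.03 0;0 0 0.03 0;0 0 0.01 0;-0.003 0.012 0 0.02;-0.004 0.0224 0 0.03;-0.004 0.0224 0 0.03;-0.004 0.0224 0 0.03;-0.004 0.0224 0 0.03;-0.004 0.0224 0 0.03;-0.004 0.0224 0 0.03")

```text
t: 24.85
eef_pos: [0.5227, 0.1286, 0.1408]
tool_rot: [-0.001, 0.631, 0.776, -0.001]
contact_force: [-0.3, 0.6, -1.9]
gripper_width: 0.554
```

Request:
drive_tool(increments="-0.004 0.0224 0 0.03;-0.004 0.0224 0 0.03;-0.004 0.0224 0 0.03;-0.004 0.0224 0 0.03;-0.004 0.0224 0 0.03;-0.004 0.0224 0 0.03;-0.004 0.0224 0 0;-0.002 0.011 0 0;0 0 0 0;0 0 0 0;0 0 0 0")

```text
t: 25.77
eef_pos: [0.4947, 0.293, 0.1415]
tool_rot: [0.0, 0.56, 0.828, -0.001]
contact_force: [-0.9, -1.1, -1.1]
gripper_width: 0.551
```

Request:
drive_tool(increments="0 0.001 -0.02 0;0 0 -0.02 0;0 0 -0.02 0;0 0 -0.015 0;0 0 -0.012 0;0 0 -0.006 0;0 0 -0.004 0;0 0 -0.002 0;0 0 -0.001 0;0 0 -0.001 0;0 0 0 0;0 0 0 0")

```text
t: 26.77
eef_pos: [0.4949, 0.296, 0.0418]
tool_rot: [0.0, 0.56, 0.829, 0.0]
contact_force: [0.1, -0.4, -1.1]
gripper_width: 0.553
```

Request:
drive_tool(increments="0 -0.001 -0.001 0;0 0 -0.001 0;0 0 -0.001 0;0 0 0 0;0 0 0 0")

```text
t: 27.18
eef_pos: [0.4948, 0.2947, 0.0393]
tool_rot: [0.0, 0.56, 0.829, -0.0]
contact_force: [-2.6, -3.0, 9.1]
gripper_width: 0.552
```

Request:
drive_tool(increments="0 0 0 0;0 0 0 0;0 0 0 0;0 0 0 0;0 0 0 0;0 0 0.01 0;0 0 0.02 0;0 0 0.03 0;0 0 0.03 0;0 0 0.04 0;0 0 0.04 0;0 0 0.02 0", grip=0.85)

```text
t: 28.18
eef_pos: [0.4956, 0.2963, 0.234]
tool_rot: [0.001, 0.559, 0.829, 0.003]
contact_force: [0.3, 0.7, -0.4]
gripper_width: 0.855
```

Run:
```python
from h import *
print(bot.get_obs()["eef_pos"])
a=bot.read_camera("scene")[:,:,::-1].copy();b=bot.read_camera("top")[:,:,::-1].copy();cv2.imwrite("pics/scene3.png",a);cv2.imwrite("pics/top3.png",b)
cv2.imwrite('pics/both3.png',np.hstack([a[100:340,100:500],b[130:370,100:500]]))
c=bot.calibration("scene")
m=(cv2.cvtColor(a,cv2.COLOR_BGR2HSV)); print(proj(c,[.495,.2945,.069]))
```

```text
[0.49561144 0.2963246  0.23397613]
[437.62741724 234.72520764]
```

View pics/both3.png

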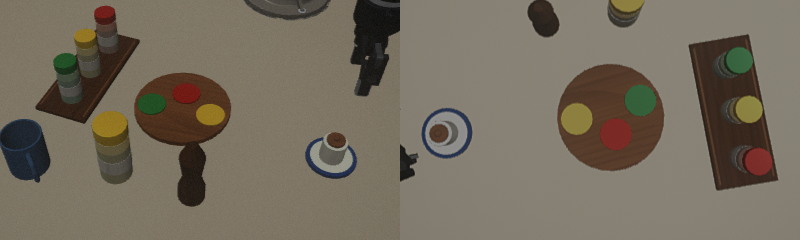

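The pot stands on the coaster and all three jars are on the side board. Now I'll check the pot's centring and measure the jar lids.

Run:
```python
from h import *
im=cv2.imread("pics/top3.png"); c=bot.calibration("top"); hsv=cv2.cvtColor(im,cv2.COLOR_BGR2HSV).astype(int)
H,S,V=hsv[...,0],hsv[...,1],hsv[...,2]
def f(im,c,n,cond,z,x0,x1,y0,y1):
    m=np.zeros(im.shape[:2],np.uint8); m[y0:y1,x0:x1]=cond[y0:y1,x0:x1]*255
    cs,_=cv2.findContours(m,0,2); k=max(cs,key=cv2.contourArea); (u,v),(a,b),_=cv2.fitEllipse(k)
    print(n,round(u,1),round(v,1),round(a,1),round(b,1),onz(c,u,v,z).round(4))
f(im,c,"lidtop",(H<20)&(S>90),.064,125,165,245,285)
f(im,c,"red",((H<6)|(H>174))&(S>150),.115,430,490,160,310)
f(im,c,"yel",(abs(H-26)<5)&(S>100),.115,430,490,160,310)
f(im,c,"grn",(abs(H-64)<15)&(S>80),.115,420,490,160,310)
s=cv2.imread("pics/scene3.png"); c2=bot.calibration("scene"); h=cv2.cvtColor(s,cv2.COLOR_BGR2HSV).astype(int)
f(s,c2,"lid scene",(h[...,0]<20)&(h[...,1]>90),.064,410,460,220,260)
f(s,c2,"coaster scene",(h[...,1]<25)|(abs(h[...,0]-112)<15)&(h[...,1]>40),.008,400,465,235,285)
cr=np.hstack([cv2.resize(im[235:290,120:175],(400,400)),cv2.resize(s[220:285,400:465],(400,400))]);cv2.imwrite("pics/crop3.png",cr)
```

```text
lidtop 138.3 262.9 16.9 17.6 [0.4955 0.2924 0.064 ]
red 457.6 290.9 26.7 28.5 [ 0.44   -0.2781  0.115 ]
yel 448.1 238.9 26.5 28.2 [ 0.5296 -0.2659  0.115 ]
grn 438.4 189.9 26.2 27.3 [ 0.6158 -0.2527  0.115 ]
lid scene 436.0 239.6 14.2 18.0 [0.5037 0.2954 0.064 ]
coaster scene 429.9 258.5 37.1 53.8 [0.5051 0.296  0.008 ]
```

View pics/crop3.png

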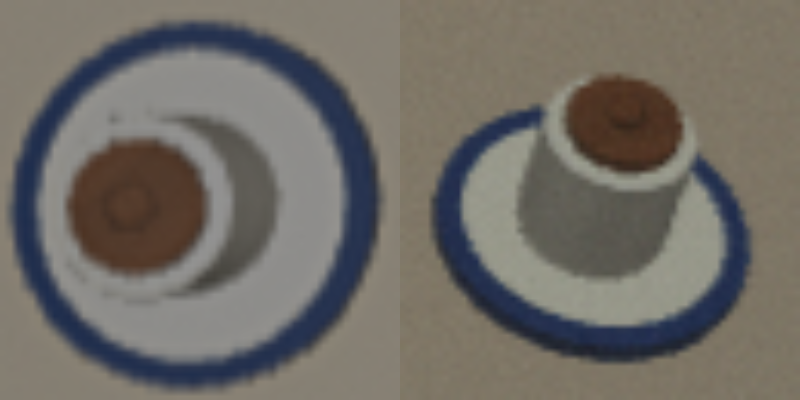

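The pot is within about 2 mm of the coaster's centre in the top view, and the jars are where I left them. Going back for green.

Request:
drive_tool(increments="0.005 -0.0229 0 -0.0493;0.005 -0.0229 0 -0.0493;0.005 -0.0229 0 -0.0493;0.005 -0.0229 0 -0.0493;0.005 -0.0229 0 -0.0493;0.005 -0.0229 0 -0.0493;0.005 -0.0229 0 -0.0493;0.005 -0.0229 0 -0.0493;0.005 -0.0229 0 -0.0493;0.005 -0.0229 0 -0.0493;0.005 -0.0229 0 -0.0493;0.005 -0.0229 0 -0.0493")

```text
t: 29.28
eef_pos: [0.5541, 0.0188, 0.2278]
tool_rot: [-0.0, 0.778, 0.629, -0.001]
contact_force: [0.7, 0.7, 0.3]
gripper_width: 0.847
```

Request:
drive_tool(increments="0.005 -0.0229 0 -0.0493;0.005 -0.0229 0 -0.0493;0.005 -0.0229 0 -0.0493;0.005 -0.0229 0 -0.0493;0.005 -0.0229 0 -0.0493;0.005 -0.0229 0 -0.0493;0.005 -0.0229 0 -0.0493;0.005 -0.0229 0 -0.0493;0.005 -0.0229 0 -0.0493;0.005 -0.0229 0 -0.0493;0.005 -0.0229 0 -0.0493;0.005 -0.0229 0 -0.0493")

```text
t: 30.28
eef_pos: [0.6149, -0.2572, 0.2282]
tool_rot: [0.0, 0.928, 0.374, -0.0]
contact_force: [0.4, 0.1, -0.5]
gripper_width: 0.85
```

Request:
drive_tool(increments="0 0 0 0;0 0 0 0")

```text
t: 30.45
eef_pos: [0.6144, -0.2577, 0.2278]
tool_rot: [0.0, 0.928, 0.374, -0.0]
contact_force: [-0.3, 0.1, -0.9]
gripper_width: 0.848
```

Request:
drive_tool(increments="0.0015 0.003 -0.02 0;0 0 -0.02 0;0 0 -0.02 0;0 0 -0.02 0;0 0 -0.02 0;0 0 -0.02 0;0 0 -0.013 0;0 0 -0.006 0;0 0 0 0;0 0 0 0")

```text
t: 31.28
eef_pos: [0.6166, -0.2517, 0.0898]
tool_rot: [0.0, 0.927, 0.376, 0.0]
contact_force: [0.4, -0.3, 0.9]
gripper_width: 0.85
```

Request:
drive_tool(increments="0 0 0 0;0 0 0 0;0 0 0 0;0 0 0 0;0 0 0 0;0 0 0 0;0 0 0 0", grip=0)

```text
t: 31.87
eef_pos: [0.6171, -0.2522, 0.0908]
tool_rot: [0.001, 0.927, 0.376, 0.001]
contact_force: [0.1, -0.2, 6.0]
gripper_width: 0.552
```

Request:
drive_tool(increments="0 0 0.01 0;0 0 0.02 0;0 0 0.02 0;0 0 0.02 0;0 0 0.02 0;0 0 0.02 0;0 0 0.015 0;0 0 0.005 0;-0.004 0.01 0 0;-0.008 0.02 0 0;-0.008 0.02 0 0;-0.008 0.02 0 0")

```text
t: 32.87
eef_pos: [0.5863, -0.1801, 0.2176]
tool_rot: [-0.001, 0.927, 0.376, -0.001]
contact_force: [1.2, 1.0, -1.5]
gripper_width: 0.549
```

Request:
drive_tool(increments="-0.008 0.02 0 0;-0.008 0.02 0 0;-0.008 0.02 0 0;-0.008 0.02 0 0;-0.008 0.01 0 0;-0.004 0.005 0 0;0 0 0 0;0 0 0 0;0 0 0 0")

```text
t: 33.62
eef_pos: [0.5443, -0.0883, 0.2192]
tool_rot: [0.0, 0.927, 0.375, -0.0]
contact_force: [0.6, -1.0, -1.8]
gripper_width: 0.555
```

Request:
drive_tool(increments="0.0045 0 0 0;0.0045 0.001 0 0;0 0 -0.02 0;0 0 -0.02 0;0 0 -0.02 0;0 0 -0.02 0;0 0 -0.015 0;0 0 -0.012 0;0 0 -0.006 0;0 0 -0.003 0;0 0 0 0;0 0 0 0")

```text
t: 34.62
eef_pos: [0.5538, -0.0859, 0.104]
tool_rot: [0.0, 0.927, 0.376, 0.001]
contact_force: [0.6, 0.5, -0.9]
gripper_width: 0.55
```

Request:
drive_tool(increments="-0.0005 -0.001 -0.003 0;0 0 -0.002 0;0 0 -0.001 0;0 0 -0.001 0;0 0 0 0;0 0 0 0")

```text
t: 35.12
eef_pos: [0.5528, -0.0869, 0.0968]
tool_rot: [0.0, 0.927, 0.376, 0.0]
contact_force: [-0.8, -0.1, 2.8]
gripper_width: 0.553
```

Request:
drive_tool(increments="0 0 -0.0005 0;0 0 0 0;0 0 0 0")

```text
t: 35.37
eef_pos: [0.5529, -0.0869, 0.0967]
tool_rot: [0.0, 0.927, 0.376, 0.0]
contact_force: [-2.3, 0.1, 8.0]
gripper_width: 0.56
```

Request:
drive_tool(increments="0 0 0 0;0 0 0 0;0 0 0 0;0 0 0 0;0 0 0 0;0 0 0.01 0;0 0 0.02 0;0 0 0.03 0;0 0 0.03 0;0 0 0.03 0;0 0 0.01 0;0 0 0 0", grip=0.85)

```text
t: 36.37
eef_pos: [0.5546, -0.0869, 0.2297]
tool_rot: [0.002, 0.927, 0.376, 0.003]
contact_force: [-0.1, 0.1, 0.2]
gripper_width: 0.851
```

Request:
drive_tool(increments="-0.011 -0.0193 0 0;-0.011 -0.0193 0 0;-0.011 -0.0193 0 0;-0.011 -0.0193 0 0;-0.011 -0.0193 0 0;-0.011 -0.0193 0 0;-0.011 -0.0193 0 0;-0.011 -0.0193 0 0;-0.011 -0.0193 0 0;-0.011 -0.0193 0 0;0 0 0 0;0 0 0 0")

```text
t: 37.37
eef_pos: [0.4412, -0.2806, 0.2246]
tool_rot: [-0.001, 0.927, 0.374, -0.001]
contact_force: [0.1, 0.7, -0.3]
gripper_width: 0.849
```

Request:
drive_tool(increments="0 0 -0.02 0;0 0 -0.02 0;0 0 -0.02 0;0 0 -0.02 0;0 0 -0.02 0;0 0 -0.017 0;0 0 -0.012 0;0 0 -0.006 0;0 0 0 0;0 0 0 0")

```text
t: 38.2
eef_pos: [0.4429, -0.279, 0.0907]
tool_rot: [-0.0, 0.926, 0.376, -0.0]
contact_force: [0.7, 1.1, 0.9]
gripper_width: 0.851
```

Request:
drive_tool(increments="0 0 0 0;0 0 0 0;0 0 0 0;0 0 0 0;0 0 0 0;0 0 0 0;0 0 0 0", grip=0)

```text
t: 38.78
eef_pos: [0.443, -0.2798, 0.0916]
tool_rot: [0.0, 0.927, 0.376, 0.0]
contact_force: [-0.8, 2.7, 5.7]
gripper_width: 0.555
```

Request:
drive_tool(increments="0 0 0.01 0;0 0 0.02 0;0 0 0.02 0;0 0 0.02 0;0 0 0.02 0;0 0 0.02 0;0 0 0.015 0;0 0 0.005 0;0.002 0.01 0 0.04;0.004 0.021 0 0.08;0.004 0.021 0 0.08")

```text
t: 39.7
eef_pos: [0.4518, -0.2269, 0.2198]
tool_rot: [-0.001, 0.884, 0.468, -0.001]
contact_force: [0.3, 0.0, -1.7]
gripper_width: 0.555
```

Request:
drive_tool(increments="0.004 0.021 0 0.08;0.004 0.021 0 0.08;0.004 0.021 0 0.08;0.004 0.021 0 0.08;0.004 0.021 0 0.08;0.004 0.021 0 0.08;0.004 0.021 0 0.08;0.003 0.021 0 0.08;0.004 0.021 0 0.08;0 0 0 0;0 0 0 0;0 0 0 0")

```text
t: 40.7
eef_pos: [0.4867, -0.039, 0.2199]
tool_rot: [-0.001, 0.663, 0.748, -0.001]
contact_force: [-0.3, -0.4, -1.8]
gripper_width: 0.555
```

Request:
drive_tool(increments="0.001 0.0005 -0.02 0;0 0 -0.02 0;0 0 -0.02 0;0 0 -0.02 0;0 0 -0.015 0;0 0 -0.012 0;0 0 -0.006 0;0 0 -0.003 0;0 0 0 0;0 0 0 0")

```text
t: 41.53
eef_pos: [0.4889, -0.0386, 0.1052]
tool_rot: [0.0, 0.664, 0.748, 0.0]
contact_force: [-0.0, -0.4, -1.5]
gripper_width: 0.552
```

Request:
drive_tool(increments="-0.001 0 -0.003 0;0 0 -0.002 0;0 0 -0.001 0;0 0 -0.001 0;0 0 -0.001 0;0 0 0 0;0 0 0 0")

```text
t: 42.12
eef_pos: [0.4877, -0.0383, 0.0976]
tool_rot: [0.0, 0.664, 0.748, -0.0]
contact_force: [-2.8, -0.3, 7.6]
gripper_width: 0.556
```

Request:
drive_tool(increments="0 0 0 0;0 0 0 0;0 0 0 0;0 0 0 0;0 0 0 0;0 0 0.01 0;0 0 0.02 0;0 0 0.03 0;0 0 0.03 0;0 0 0.03 0;0 0 0.01 0;0 0 0 0", grip=0.85)

```text
t: 43.12
eef_pos: [0.4894, -0.0382, 0.2302]
tool_rot: [0.003, 0.664, 0.748, 0.002]
contact_force: [-0.3, 0.0, 0.1]
gripper_width: 0.848
```

Request:
drive_tool(increments="0.0042 -0.0229 0 -0.06;0.0042 -0.0229 0 -0.06;0.0042 -0.0229 0 -0.06;0.0042 -0.0229 0 -0.06;0.0042 -0.0229 0 -0.06;0.0042 -0.0229 0 -0.06;0.0042 -0.0229 0 -0.06;0.0042 -0.0229 0 -0.06;0.0042 -0.0229 0 -0.06;0.0042 -0.0229 0 -0.06;0 0 0 0;0 0 0 0")

```text
t: 44.12
eef_pos: [0.5291, -0.2701, 0.226]
tool_rot: [-0.0, 0.856, 0.516, -0.0]
contact_force: [-0.2, 0.2, -0.4]
gripper_width: 0.85
```

Request:
drive_tool(increments="0.0005 0.002 -0.02 0;0 0 -0.02 0;0 0 -0.02 0;0 0 -0.02 0;0 0 -0.02 0;0 0 -0.018 0;0 0 -0.012 0;0 0 -0.006 0;0 0 0 0;0 0 0 0")

```text
t: 44.95
eef_pos: [0.5305, -0.2652, 0.0912]
tool_rot: [0.0, 0.855, 0.519, 0.0]
contact_force: [0.1, -0.6, 0.0]
gripper_width: 0.855
```

Request:
drive_tool(increments="0 0 0 0;0 0 0 0;0 0 0 0;0 0 0 0;0 0 0 0;0 0 0 0;0 0 0 0", grip=0)

```text
t: 45.53
eef_pos: [0.5308, -0.2656, 0.092]
tool_rot: [0.001, 0.855, 0.519, 0.001]
contact_force: [-2.1, 1.4, 6.5]
gripper_width: 0.555
```

Request:
drive_tool(increments="0 0 0.01 0;0 0 0.02 0;0 0 0.02 0;0 0 0.02 0;0 0 0.02 0;0 0 0.025 0;0 0 0.02 0;0 0 0.005 0;0 0.01 0 0.02;-0.001 0.0235 0 0.04;-0.001 0.0235 0 0.04")

```text
t: 46.45
eef_pos: [0.5268, -0.2064, 0.2292]
tool_rot: [-0.001, 0.827, 0.562, -0.001]
contact_force: [0.2, 0.3, -1.1]
gripper_width: 0.552
```

Request:
drive_tool(increments="-0.001 0.0235 0 0.04;-0.001 0.0235 0 0.04;-0.001 0.0235 0 0.04;-0.001 0.0235 0 0.04;-0.001 0.0235 0 0.04;-0.001 0.0235 0 0.04;-0.001 0.0235 0 0.04;-0.001 0.0235 0 0.04;-0.001 0.0235 0 0.04;-0.001 0.0235 0 0.03;0 0.012 0 0;0 0 0 0")

```text
t: 47.45
eef_pos: [0.5171, 0.0442, 0.2309]
tool_rot: [-0.001, 0.701, 0.714, 0.001]
contact_force: [-0.1, 0.7, -1.8]
gripper_width: 0.551
```

Request:
drive_tool(increments="0 0 0 0;0 0 0 0")

```text
t: 47.62
eef_pos: [0.5178, 0.0385, 0.2306]
tool_rot: [0.0, 0.703, 0.711, -0.0]
contact_force: [0.8, -0.7, -1.8]
gripper_width: 0.552
```

Target TCP z is 0.098, so the descent is about 133 mm. I'll leave the last part fine.

Request:
drive_tool(increments="0.001 0 -0.02 0;0 0 -0.02 0;0 0 -0.02 0;0 0 -0.02 0;0 0 -0.02 0;0 0 -0.015 0;0 0 -0.007 0;0 0 -0.003 0;0 0 0 0;0 0 0 0")

```text
t: 48.45
eef_pos: [0.5197, 0.0385, 0.1065]
tool_rot: [0.0, 0.704, 0.71, 0.0]
contact_force: [-0.2, 0.3, -1.9]
gripper_width: 0.554
```

Request:
drive_tool(increments="-0.0005 0 -0.004 0;0 0 -0.002 0;0 0 -0.001 0;0 0 -0.001 0;0 0 -0.0005 0;0 0 0 0;0 0 0 0")

```text
t: 49.03
eef_pos: [0.5187, 0.0387, 0.0981]
tool_rot: [0.0, 0.704, 0.711, -0.0]
contact_force: [-2.5, -1.0, 6.0]
gripper_width: 0.555
```

Request:
drive_tool(increments="0 0 0 0;0 0 0 0;0 0 0 0;0 0 0 0;0 0 0 0;0 0 0.01 0;0 0 0.02 0;0 0 0.03 0;0 0 0.03 0;0 0 0.03 0;0 0 0.03 0;0 0 0 0", grip=0.85)

```text
t: 50.03
eef_pos: [0.5217, 0.0397, 0.254]
tool_rot: [0.003, 0.704, 0.711, 0.004]
contact_force: [0.6, 0.9, -0.4]
gripper_width: 0.844
```

Request:
drive_tool(increments="0 -0.025 0 -0.05;0 -0.025 0 -0.05;0 -0.025 0 -0.05;0 -0.025 0 -0.05;0 -0.025 0 -0.05;0 -0.025 0 -0.05;0 -0.025 0 -0.05;0 -0.025 0 -0.05;0 -0.025 0 -0.05;0 -0.025 0 -0.05;0 -0.025 0 -0.05;0 -0.025 0 -0.05")

```text
t: 51.03
eef_pos: [0.5185, -0.2634, 0.2474]
tool_rot: [0.0, 0.883, 0.469, 0.0]
contact_force: [0.3, -0.1, 0.7]
gripper_width: 0.844
```

Request:
drive_tool(increments="0 -0.025 0 0;0 -0.025 0 0;0 0 0 0")

```text
t: 51.28
eef_pos: [0.5171, -0.3187, 0.247]
tool_rot: [0.001, 0.884, 0.467, -0.001]
contact_force: [-0.7, -0.4, -0.3]
gripper_width: 0.849
```

Run:
```python
from h import *
a=bot.read_camera("scene")[:,:,::-1].copy();b=bot.read_camera("top")[:,:,::-1].copy();cv2.imwrite("pics/scene4.png",a);cv2.imwrite("pics/top4.png",b)
cv2.imwrite('pics/both4.png',np.hstack([cv2.resize(a[140:290,200:350],(400,400)),cv2.resize(b[175:315,240:380],(400,400))]))
im=b;c=bot.calibration("top"); hsv=cv2.cvtColor(im,cv2.COLOR_BGR2HSV).astype(int)
```

```text
(no output)
```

View pics/both4.png

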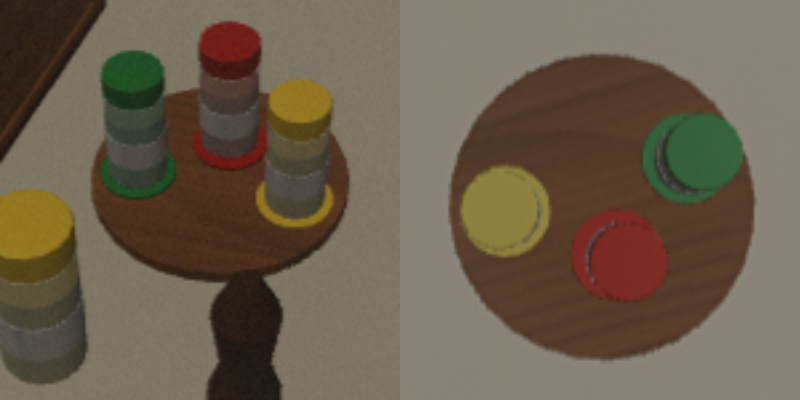

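View pics/scene4.png

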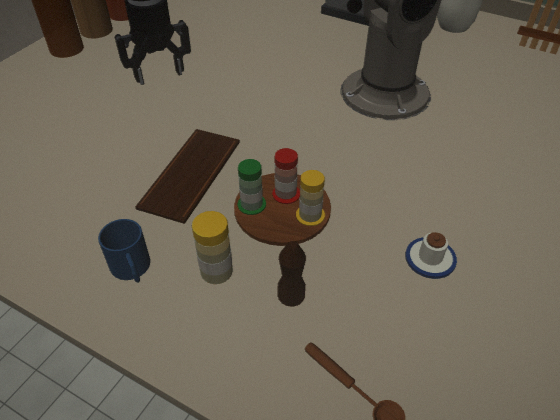

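Run:
```python
from h import *
c=bot.calibration("top"); b=cv2.imread("pics/top4.png")
k=140/400
for n,P,mat in [("g",(303.5,152.5),(.5528,-.0878)),("r",(227.5,261),(.488,-.0385)),("y",(101,209.5),(.519,.0368))]:
    u,v=240+(P[0]+.5)*k-.5,175+(P[1]+.5)*k-.5; p=onz(c,u,v,.121); print(n,p.round(4),"off mm",((p[:2]-mat)*1000).round(1))
    q=proj(c,[*mat,.121]); r=np.linalg.norm(proj(c,[mat[0]+.024,mat[1],.121])-q)
    s=5; 
    if n=="g": big=cv2.resize(b[185:305,250:370],None,fx=s,fy=s,interpolation=cv2.INTER_CUBIC)
    cv2.circle(big,tuple(int(x) for x in ((q-[250,185]+.5)*s)),int(r*s),(255,255,255),1)
cv2.imwrite("pics/chk.png",big)
```

```text
g [ 0.5511 -0.0885  0.121 ] off mm [-1.7 -0.7]
r [ 0.4861 -0.0409  0.121 ] off mm [-1.9 -2.4]
y [0.5184 0.0353 0.121 ] off mm [-0.6 -1.5]
```

View pics/chk.png

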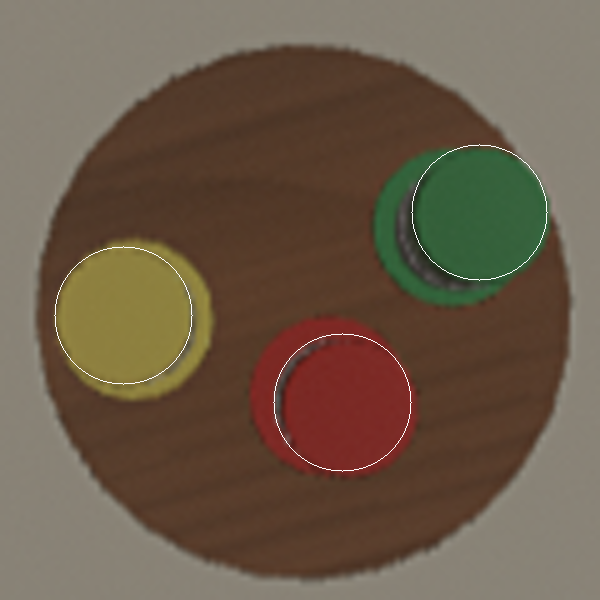

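The white circles mark where perfectly centred lids would appear, and the lids deviate by 3 mm at most. Limits are 12 mm for the jars and 15 mm for the pot. Everything stands, the gripper is clear and the mill is where it was, so I'm handing in.

Run:
```python
from station import bot
print(bot.get_obs()["joint_vel"].round(3)); print(bot.hand_in())
```

```text
[-0.027 -0.014 -0.039  0.022 -0.008 -0.003 -0.003]
the job is handed in; nothing more can be done
None
```

The job is handed in, at about 51 s of the 128 s allowed; no verdict was reported. I moved the green, red and yellow jars to the side board and stood the salt pot on the blue-rimmed coaster. Then I put each jar back on the mat of its own lid colour.

**Jars:** in the last top view, the lids sit about 2 mm (green), 3 mm (red) and 1.5 mm (yellow) off their mat centres; the limit is 12 mm. All three look upright.

**Salt pot:** the top view taken just after placing it put it about 2 mm from the coaster's centre; the limit is 15 mm. I did not re-measure it, but it looked unmoved in the final picture.

**Pepper mill:** it looks untouched in the final picture, though I did not measure its position again.

**Disagreement between cameras:** in absolute position, the scene camera put the coaster and pot about 10 mm farther out in x than the top camera did. Both cameras agreed on the pot's offset from the coaster to within about 2 mm, and I used the top camera for all positions.

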